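# Clamp the blank and cock the thermoformer's heater

## Robot

A 7-joint arm with a two-finger parallel gripper is mounted at the origin on the work surface. World frame = base frame: x ahead of the robot, y to its left, z up, the work surface at z = 0. Lengths are in m, angles in rad, forces in N, time in s.
With the tool pointing down it reaches from about 0.425 to 0.925 m from the base axis. Payload 6.8 kg.
Tool frame: the origin (TCP) lies midway between the tips of the shut fingers; the grasp point (between the pads) lies 19 mm behind it; x points along the fingers, z is the direction in which the jaws open and shut, and the axes are right-handed (so a half turn about x gives the same grasp; the last joint's range is limited). The gripper opens to 85 mm and grips with 20 to 120 N. Pads are 22 mm wide; open, the fingers measure 114 mm over their backs; the gripper's body (76 mm by 85 mm) begins 54 mm behind the grasp point. The pads swing forward as they close: fully open they stand 13 mm farther back than shut.
Start: joints at [-1.239, 0.477, 0.022, 1.555, -0.011, 1.109, -0.083], TCP at [0.287, 0.611, 0.231] pointing down, gripper open.
Joint ranges: [-2.96, 2.96], [-0.34, 2.1], [-1.41, 1.46], [0.24, 2.44], [-1.37, 4.51], [0.17, 1.92], [-2.96, 2.96]. Speed limits (rad/s): [2.39, 2.39, 3.14, 3.14, 3.14, 3.14, 3.14].

## Interface

Orientations are given as a unit quaternion [w, x, y, z].
In Python, from station import bot gives the robot as it stands. The module is installed in compiled form; this text tells all that it offers.
- The arm moves only by the shell command python3 -m jog 'ROWS' [FORCE]. ROWS is text: rows parted by semicolons, each of 7 numbers parted by spaces: the shift along the tool's x, y, z in mm, then the turn, a rotation vector about the tool's x, y, z in units of 6 degrees (1.0 is 6 degrees), then the finger opening in mm, from 0 to 85.4. A call has 1 to 5 rows; each row shifts and turns the commanded pose from where the row before left it, along the tool's axes as they then stand; what a row does not reach is not made up. A row lasts 1/10 s, in which the tool goes at most 50 mm and 8.59 degrees, less where a joint would pass 70% of its speed; a pose out of reach is approached as far as the arm can. A call with a gripper value outside its range is refused whole. The fingers move at their own pace and stop on an object; FORCE is the grip in N (left out, the last holds). Time passes only in rows, so rows that do not move let the fingers close. It gives the time, the measured TCP pose, the force and the opening at its end, in the units of the state.
- bot.get_obs(): the state, without advancing time (a new reading comes with each control period).
- bot.read_camera(name): name is "scene" or "side" or "wrist"; returns (picture, depth): 480x640x3 uint8, red, green, blue; 480x640 float32, m along the optical axis (not along the pixel's ray), 0 where there is no reading.
- bot.calibration(name): a dict with "fx", "fy", "cx", "cy" (pixels), "T" (4x4, takes a point from camera to world coordinates). Camera axes: x right, y up, looking along -z (the intrinsics and any distortion apply to the point x, -y, -z); pixel columns grow to the right and rows downward; lengths in m; the calibration is good to about 2 mm. The wrist camera is an equidistant fisheye: a pixel r from the principal point sees the ray r / f radians off the axis. A picture is of the moment at which its call begins: read the wrist's pose just before it. calibration takes no time and is no camera call; for the wrist camera it gives the pose at the moment of the call.
- bot.hand_in(): hands the job in, once; it reports no verdict.
The state is a dict: "t": time; "q": joint angles; "joint_vel": joint speeds; "joint_torque": joint torques, N m; "eef_pos": TCP position; "tool_rot": TCP orientation; "contact_force": force on the tool from outside, world axes, zero at the start; "torque": the same for the moment, N m; "gripper_width": opening from 0.0 (shut) to 1.0 (fully open).
Only numpy, scipy, OpenCV 4.12 (cv2) and the standard library are available. Lean on these libraries where they do the work, as an engineer would, in place of code of your own. Each camera call takes 0.05 s, during which the arm holds its last target.

## Task

Get the thermoforming machine ready to heat its blank: first swing the clamp ring's lever fully home, clockwise seen from above, then draw the sprung heater arm round over the blank until it has passed its catch, ease it back until the catch carries it, and let go so that it stays hooked. The catch is a hair trigger: do not drop or press the arm on it, do not force the arm hard against its rubber end stop, never let the heater fly back, and leave everything else on the bench where it is.

Things in the scene. Friction and masses are not known exactly. Their poses are not given: they have to be found in the camera images.
- former: thermoforming machine, a fixed white housing 350 (its x) by 300 (its y) by 100 mm high; origin under its centre, front panel to its -x, z up. On its deck: the pot with a clear blank and an aluminium clamp ring; a column at x +110, y 0 that carries the sprung heater arm; near the front edge the catch (see catch_slot)
- pot_centre (a point): on the clamp ring's vertical turning axis, at its underside, 125.5 mm above the bench; axes as the machine's
- clamp (a joint): turn of the clamp ring in rad: 0 open, grows clockwise seen from above, 0.80 at its firm stop (fully home). Steady drag of about 2.3 N at the peg; it stays where it is left
- clamp_peg (a point): point on the axis of the ring's lever peg, 155.5 mm above the bench. The peg is an upright round steel pin 14 mm across, 96 mm from the ring's axis, clear from 139 to 169 mm above the bench. Seen from the ring's axis it stands at -25 degrees in the machine's frame (0 = its +x, 90 = its +y) when open, about -71 degrees when home
- heater_swing (a joint): swing of the heater arm in rad: 0 parked at the machine's left (+y) side, grows counter-clockwise seen from above as it is drawn over the pot. A spring pulls it back all the time: 0.94 N m parked, 1.8 N m (8 to 9 N at the grip) at the catch. Hooked it reads 1.08 to 1.25, depending on where the catch is set; the end stop is met 0.03 rad past the hooked reading
- heater_hinge (a point): on the vertical axis of the heater's column, 180 mm above the bench; axes as the machine's. In the machine's frame the arm points at 114.1 degrees (0 = its +x, 90 = its +y) when parked, plus the joint's value; at 1.15 rad it points to the machine's -x, the head right over the pot
- heater_grip (a point): middle of the heater's grip, 244 mm above the bench: an upright round black knob 24 mm across, 200 mm from the hinge axis, clear from 217 to 268 mm above the bench. It stands on the heater head, an aluminium disc 132 mm across (centre 175 mm from the hinge axis), 178 to 212 mm above the bench
- heater: the heater arm, origin on the hinge axis 180 mm above the bench, x pointing from the head to the hinge. A steel pin 8 mm across, 255 mm from the hinge axis, 156 to 186 mm above the bench, hangs from the head's outer edge and hooks behind the catch's pawl. Hooked it loads the pawl with 7 N; pressing it back 3 mm, or a drop from 4 mm, throws the pawl out and the heater fires. Keep it under 18 N on pawl and stop
- catch_slot (a point): middle of the catch's slot on the deck, curved about the hinge axis; not of the catch, whose foot has been set anywhere within 20 mm either way along it. The pin comes moving to the machine's -y, pushes the sprung pawl aside (3 to 4 N extra at the grip, over some 12 mm), and the pawl snaps in behind it with 2.5 mm of bite; 7 mm on stands a firm rubber end stop. Top: 182 mm above the bench
- bur_stand: grey stepped stand with burs, 107 mm across, 90 mm high, origin under its centre; leave alone
- stone_model: loose dental stone model 54 by 62 by 23 mm on the right-hand mat, origin under its centre; leave alone
- deck_model: dental stone model 54 by 62 by 23 mm on the machine's deck, back right; origin under its centre; leave alone
- wax_tin: flat aluminium tin 50 mm across, 24 mm high on the machine's deck, left of the pot; origin under its centre; leave alone
- sealer: amber bottle 52 mm across, 130 mm high on the left of the bench, origin under its centre; leave alone
- jar: white jar 60 mm across, 70 mm high, origin under its centre; leave alone
- brush_cup: black cup 68 mm across with brushes, 170 mm high over all, origin under its centre; leave alone
- spatula: plaster spatula 170 mm long lying on the right-hand mat, origin under its middle; leave alone

How it is judged:
By the outcome, as a careful person would: the job done as asked, in the order asked, and still so for the second after the job is handed in, with the robot touching nothing.
It also fails if it takes over 72 s, if anything falls off the work surface, if the arm or the gripper's body presses on something with over 40 N, if the wrist force passes 120 N, or if a joint passes its speed limit or range.

## Working session

There is one attempt and no reset: what is moved stays moved. The work goes in short steps, Python scripts to look and compute and a shell command to move; the robot and the scene stay as the last step left them, time stands still between calls to the robot, and variables do not carry over. Pictures are saved under pics/ and viewed, and the job is handed in when it is done.

```bash
mkdir -p pics; ls
python3 - <<'E'
from station import bot
import cv2,numpy as np
o=bot.get_obs()
for k,v in o.items(): print(k,np.round(v,3))
for n in ["scene","side","wrist"]:
    c=bot.calibration(n); print(n,{k:np.round(v,3).tolist() for k,v in c.items()})
    p,d=bot.read_camera(n); np.savez(f"pics/{n}0.npz",p=p,d=d,**{k:np.array(v) for k,v in c.items()})
    cv2.imwrite(f"pics/{n}0.png",p[:,:,::-1])
E
```

```text
pics
t 0.0
q [-1.239  0.478  0.022  1.556 -0.012  1.109 -0.083]
joint_vel [ 0.001 -0.     0.001  0.     0.001 -0.002  0.   ]
joint_torque [ 0.0000e+00 -5.9645e+01  1.6090e+00 -2.8119e+01  1.3000e-02  9.0000e-03
 -0.0000e+00]
eef_pos [0.287 0.61  0.23 ]
tool_rot [ 0.596 -0.379  0.598  0.378]
contact_force [-0.88   0.4   -0.162]
torque [ 0.001  0.001 -0.041]
gripper_width 0.999
scene {'fx': 434.722, 'fy': 434.722, 'cx': 315.053, 'cy': 243.89, 'T': [[0.496, -0.655, 0.57, 1.032], [0.868, 0.368, -0.333, -0.3], [0.008, 0.66, 0.752, 0.895], [0.0, 0.0, 0.0, 1.0]]}
side {'fx': 505.245, 'fy': 505.245, 'cx': 317.476, 'cy': 238.516, 'T': [[0.915, 0.181, -0.36, 0.06], [-0.402, 0.456, -0.794, -0.927], [0.02, 0.871, 0.49, 0.772], [0.0, 0.0, 0.0, 1.0]]}
wrist {'fx': 371.648, 'fy': 371.648, 'cx': 325.341, 'cy': 243.982, 'T': [[0.425, -0.859, -0.284, 0.213], [0.905, 0.403, 0.137, 0.646], [-0.003, -0.315, 0.949, 0.373], [0.0, 0.0, 0.0, 1.0]]}
```

View pics/scene0.png

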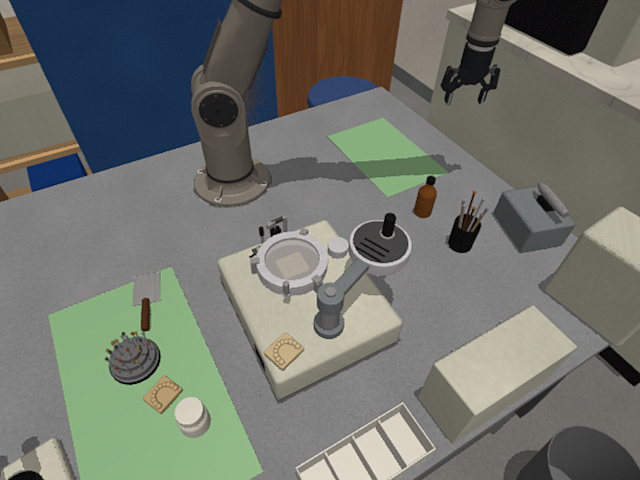

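View pics/side0.png

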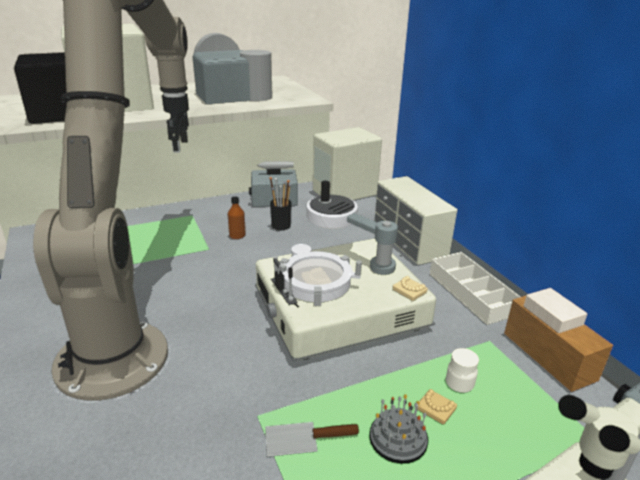

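View pics/wrist0.png

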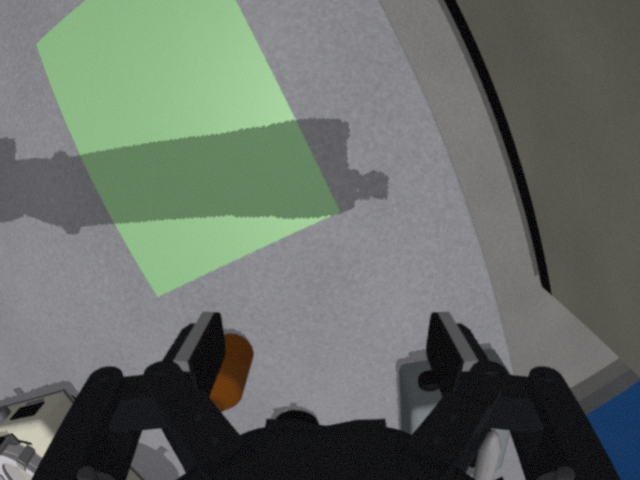

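The scene view shows the machine around (310,300), its column at (329,310), the heater head at (380,245), the grip at (389,226) and the ring at (292,262). In the side view the column is at (384,250), the grip at (325,191) and the catch near (280,275). I'll enlarge both.

Run:
```python
import cv2
a=cv2.imread('pics/scene0.png')[195:395,205:425]; cv2.imwrite('pics/sc_crop.png',cv2.resize(a,None,fx=3,fy=3,interpolation=cv2.INTER_CUBIC)[:600,:800])
a=cv2.imread('pics/side0.png')[170:360,245:445]; cv2.imwrite('pics/sd_crop.png',cv2.resize(a,None,fx=3,fy=3,interpolation=cv2.INTER_CUBIC))
```

```text
(no output)
```

View pics/sc_crop.png

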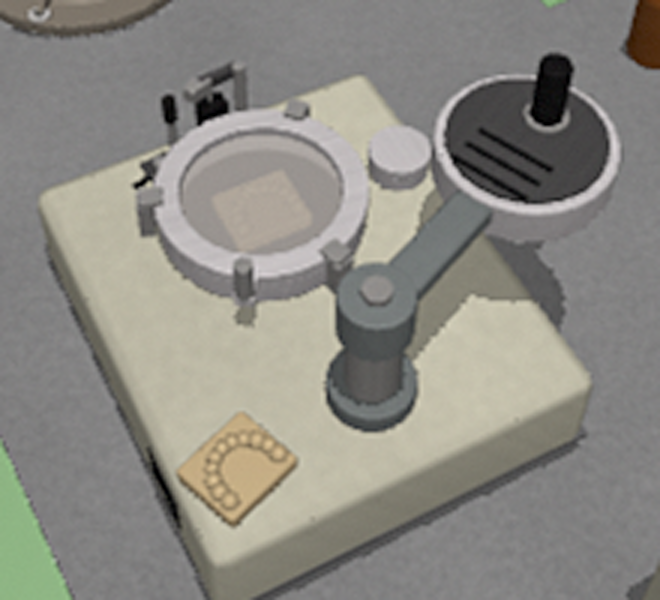

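View pics/sd_crop.png

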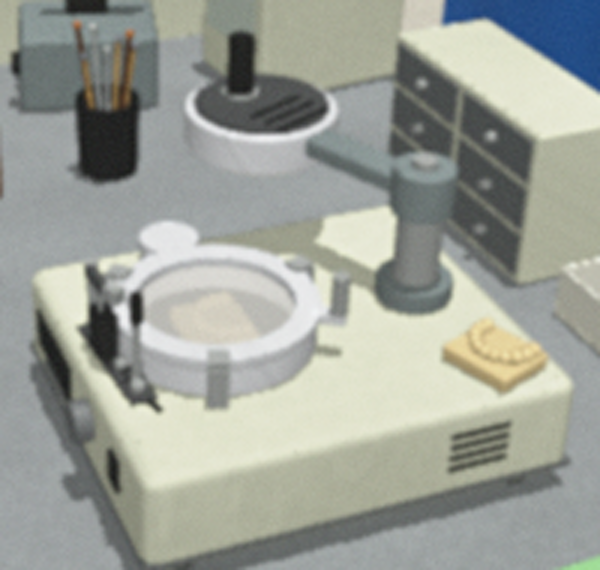

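```bash
cat > h.py <<'E'
import numpy as np,cv2
def load(f):
    return dict(np.load(f))
def ray(c,u,v):
    x=(u-c['cx'])/c['fx'];y=(v-c['cy'])/c['fy']
    d=np.array([x,-y,-1.0]); T=c['T']; return T[:3,3],T[:3,:3]@d
def fray(c,u,v):
    x=(u-c['cx'])/c['fx'];y=(v-c['cy'])/c['fy'];r=np.hypot(x,y);s=np.sin(r)/max(r,1e-9)
    d=np.array([x*s,-y*s,-np.cos(r)]);T=c['T'];return T[:3,3],T[:3,:3]@d
def plane(o,d,z): return o+d*(z-o[2])/d[2]
def tri(o1,d1,o2,d2):
    d1=d1/np.linalg.norm(d1);d2=d2/np.linalg.norm(d2)
    s=np.linalg.lstsq(np.c_[d1,-d2],o2-o1,rcond=None)[0]
    a=o1+d1*s[0];b=o2+d2*s[1];return (a+b)/2,np.linalg.norm(a-b)
def cloud(c):
    v,u=np.mgrid[0:480,0:640];d=c['d'];x=(u-c['cx'])/c['fx'];y=(v-c['cy'])/c['fy']
    P=np.stack([x*d,-y*d,-d],-1)@c['T'][:3,:3].T+c['T'][:3,3]; P[d<=0]=np.nan; return P
E
python3 - <<'E'
from h import *
S=load('pics/scene0.npz');D=load('pics/side0.npz')
for n,a,b in [('hinge cap',(376,290),(425,160)),('grip top',(555,64),(241,40)),('grip bot',(549,122),(242,93)),('peg top',(244,264),(341,275)),('peg bot',(245,290),(341,310))]:
    a=np.array(a)/3+[205,195]; b=np.array(b)/3+[245,170]
    p,e=tri(*ray(S,*a),*ray(D,*b)); print(n,np.round(p,4),round(e,4))
for n,C in (('scene',S),('side',D)):
    P=cloud(C)
    w=(P[...,0]>.3)&(P[...,0]<1.1)&(P[...,1]>-.4)&(P[...,1]<.5)
    deck=w&(abs(P[...,2]-.1)<.006)
    m=deck.astype(np.uint8); nn,l,st,ce=cv2.connectedComponentsWithStats(m); k=1+st[1:,4].argmax()
    q=P[l==k][:,:2]; r=cv2.minAreaRect((q*1000).astype(np.float32)); print(n,'deck',st[k],r, np.round(cv2.boxPoints(r)),'z',np.nanmedian(P[l==k][:,2]))
    for z0 in (.135,.14,.145,.212,.22,.23,.24,.25,.26):
        q=P[w&(abs(P[...,2]-z0)<.003)]
        print(z0,len(q),np.round(np.median(q,0),3) if len(q) else '')
E
```

```text
hinge cap [ 0.6411 -0.0369  0.225 ] 0.0017
grip top [0.5655 0.1489 0.265 ] 0.0015
grip bot [0.5699 0.15   0.2127] 0.0023
peg top [ 0.5459 -0.0833  0.1689] 0.0004
peg bot [ 0.5467 -0.0846  0.1387] 0.001
scene deck [ 218  242  185  141 9140] ((532.13037109375, -32.69474792480469), (297.5533447265625, 347.1303405761719), 87.62879180908203) [[ 353. -174.]
 [ 699. -189.]
 [ 712.  109.]
 [ 365.  123.]] z 0.10050367617154438
0.135 1502 [ 0.489 -0.021  0.136]
0.14 807 [ 0.504 -0.005  0.138]
0.145 306 [0.832 0.071 0.145]
0.212 1165 [0.608 0.086 0.212]
0.22 821 [0.62  0.072 0.219]
0.23 52 [ 0.637 -0.032  0.228]
0.24 29 [0.575 0.142 0.239]
0.25 29 [0.576 0.143 0.25 ]
0.26 24 [0.574 0.142 0.26 ]
side deck [ 256  239  180   94 5736] ((530.2301025390625, -32.07830810546875), (302.24237060546875, 348.7406921386719), 88.52499389648438) [[ 352. -179.]
 [ 701. -188.]
 [ 708.  115.]
 [ 360.  123.]] z 0.10053884692477727
0.135 1303 [ 0.512 -0.047  0.135]
0.14 556 [ 0.533 -0.003  0.139]
0.145 280 [0.825 0.072 0.145]
0.212 524 [0.596 0.073 0.212]
0.22 328 [0.616 0.076 0.219]
0.23 29 [0.571 0.139 0.229]
0.24 18 [0.562 0.141 0.24 ]
0.25 20 [0.56  0.142 0.25 ]
0.26 19 [0.56 0.14 0.26]
```

```bash
cat >> h.py <<'E'
from scipy.spatial.transform import Rotation as R
def tool():
    from station import bot
    o=bot.get_obs(); q=o['tool_rot']; r=R.from_quat([q[1],q[2],q[3],q[0]]); return o,np.array(o['eef_pos']),r
def zyaw(r): z=r.as_matrix()[:,2]; return np.degrees(np.arctan2(z[1],z[0]))
def go(target,yaw=None):
    "shift in tool axes mm + turn rotvec(units of 6deg) to reach target with tool straight down, z-axis yaw deg"
    o,p,r=tool(); 
    y=np.radians(zyaw(r) if yaw is None else yaw)
    x=np.array([0,0,-1.]);z=np.array([np.cos(y),np.sin(y),0]);M=np.c_[x,np.cross(z,x),z]
    rv=(r.inv()*R.from_matrix(M)).as_rotvec(degrees=True)/6
    print('t',round(o['t'],2),'pos',np.round(p,4),'zyaw',round(zyaw(r),1),'F',np.round(o['contact_force'],2),'w',round(float(o['gripper_width'])*85.4,1))
    print('shift tool mm',np.round(r.inv().apply(np.array(target)-p)*1000,1),'turn',np.round(rv,2), 'tilt',np.round(r.as_matrix()[:,0],3),
     ' shift in final tool axes',np.round(M.T@(np.array(target)-p)*1000,1))
E
python3 - <<'E'
from h import *
from scipy.optimize import least_squares
for f in ('scene0','side0'):
    C=load(f'pics/{f}.npz');P=cloud(C)
    w=(abs(P[...,0]-.466)<.1)&(abs(P[...,1]+.03)<.1)&(P[...,2]>.130)&(P[...,2]<.141)
    q=P[w][:,:2]
    hist=np.histogram(P[w][:,2],11)[0];print(hist)
    w&=(abs(P[...,2]-.1365)<.0035)
    q=P[w][:,:2]
    s=least_squares(lambda a:np.hypot(*(q-a[:2]).T)-a[2],[.466,-.03,.065],loss='soft_l1',f_scale=.003);print(f,s.x,len(q))
    # heater disc top
    w=(P[...,2]>.205)&(P[...,2]<.216)&(P[...,0]>.45)&(P[...,0]<.72)&(P[...,1]>.04)&(P[...,1]<.25)
    q=(P[w][:,:2]*1000).astype(np.float32);print(cv2.minEnclosingCircle(q))
go([.546,-.084,.30],37); go([.546,-.084,.30],217-360)
E
```

```text
[ 50  43  53  66 172 302 401 272 146  86  54]
scene0 [ 0.46706179 -0.03021153  0.07299165] 1448
((588.5228881835938, 114.44819641113281), 81.31221771240234)
[ 51  55  47  94 130 244 273 145  81  49  39]
side0 [ 0.4643946  -0.03187941  0.07384028] 1019
((581.6575927734375, 112.73483276367188), 81.82825469970703)
t 0.15 pos [0.2872 0.6104 0.2306] zyaw 64.8 F [-0.27 -0.07  0.3 ] w 85.3
shift tool mm [ -68.7 -529.8 -518.2] turn [ 4.63 -0.01  0.  ] tilt [-0.001 -0.001 -1.   ]  shift in final tool axes [ -69.4 -710.3 -211.2]
t 0.15 pos [0.2872 0.6104 0.2306] zyaw 64.8 F [-0.27 -0.07  0.3 ] w 85.3
shift tool mm [ -68.7 -529.8 -518.2] turn [-2.537e+01 -1.000e-02 -2.000e-02] tilt [-0.001 -0.001 -1.   ]  shift in final tool axes [-69.4 710.3 211.2]
```

```bash
python3 -m jog '-40 0 0 0 0 0 60; -30 -28 -27 0 0 0 40; -20 -32 -31.5 0 0 0 28; -20 -32 -31.5 0 0 0 28; -20 -32 -31.5 0 0 0 28'; python3 -m jog '0 -34 -33.5 0 0 0 28; 0 -34 -33.5 0 0 0 28; 0 -34 -33.5 0 0 0 28; 0 -34 -33.5 0 0 0 28; 0 -34 -33.5 0 0 0 28'; python3 -c "
from h import *
go([.546,-.084,.30],37)"
```

```text
t: 0.65
eef_pos: [0.3482, 0.4461, 0.3618]
tool_rot: [0.597, -0.379, 0.597, 0.379]
contact_force: [0.4, -0.4, 0.6]
gripper_width: 0.325
t: 1.15
eef_pos: [0.4305, 0.222, 0.3613]
tool_rot: [0.597, -0.379, 0.597, 0.379]
contact_force: [1.1, 1.4, 0.4]
gripper_width: 0.331
t 1.15 pos [0.4305 0.222  0.3613] zyaw 64.8 F [1.11 1.4  0.44] w 28.3
shift tool mm [  61.2 -234.8 -227.8] turn [ 4.63  0.   -0.  ] tilt [-0.  0. -1.]  shift in final tool axes [  61.3 -313.9  -92. ]
```

```bash
python3 -m jog '0 -30 -30 1.15 0 0 28; 0 -33 -25 1.15 0 0 28; 0 -37 -20 1.15 0 0 28; 0 -40 -18 1.18 0 0 28; 0 0 0 0 0 0 28'
python3 - <<'E'
from h import *
go([.546,-.084,.20],37)
from station import bot
c=bot.calibration('wrist');p,d=bot.read_camera('wrist');np.savez('pics/w1.npz',p=p,d=d,**{k:np.array(v) for k,v in c.items()});cv2.imwrite('pics/w1.png',p[:,:,::-1])
E
```

```text
t: 1.65
eef_pos: [0.4917, 0.0586, 0.3615]
tool_rot: [0.672, -0.221, 0.672, 0.219]
contact_force: [-0.7, -0.2, -0.2]
gripper_width: 0.329
t 1.65 pos [0.4917 0.0586 0.3615] zyaw 36.3 F [-0.71 -0.19 -0.16] w 28.1
shift tool mm [ 161.8 -146.8  -40.5] turn [-0.12 -0.    0.02] tilt [ 0.001 -0.002 -1.   ]  shift in final tool axes [ 161.5 -146.6  -42.4]
```

View pics/w1.png

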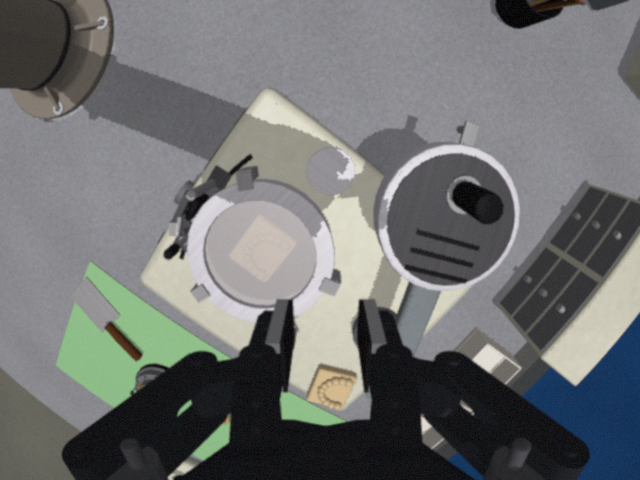

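Run:
```python
import cv2
a=cv2.imread('pics/w1.png')[140:280,140:280]; cv2.imwrite('pics/w1c.png',cv2.resize(a,None,fx=4,fy=4,interpolation=cv2.INTER_CUBIC))
a=cv2.imread('pics/w1.png')[100:230,430:560]; cv2.imwrite('pics/w1d.png',cv2.resize(a,None,fx=3,fy=3,interpolation=cv2.INTER_CUBIC))
```

```text
(no output)
```

View pics/w1c.png

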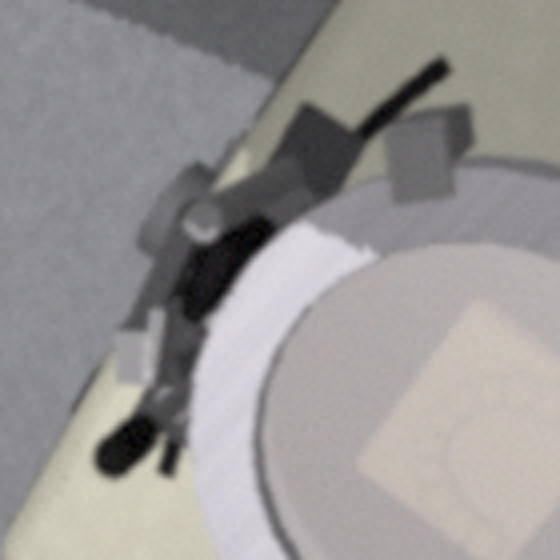

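View pics/w1d.png

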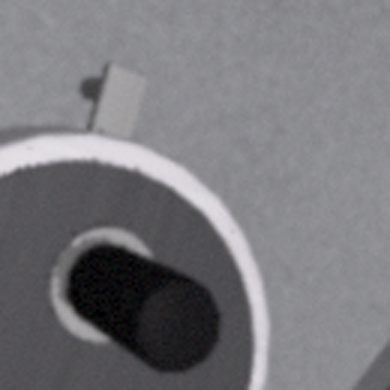

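Run:
```python
from h import *
C=load('pics/w1.npz'); H=np.array([.641,-.0368])
def rep(n,u,v,z):
    p=plane(*fray(C,u,v),z); q=p[:2]-H; print(n,np.round(p,4),'r',round(np.hypot(*q),4),'swing',round(np.radians((np.degrees(np.arctan2(q[1],q[0]))+2)%360-114.1),3))
f=lambda x,y:(140+x/4,140+y/4)
rep('slot end +y',*f(445,65),.1);rep('slot end -y',*f(170,470),.1)
for n,x,y in [('pivot?',205,222),('bar end',300,180),('block tl',310,110),('block br',350,160),('light block',135,355),('joint',165,395),('rubber tip',112,460),('rubber mid',128,440),('rubber inner',150,425)]: rep(n,*f(x,y),.182)
g=lambda x,y:(430+x/3,100+y/3)
rep('grip base',*g(100,285),.215); rep('grip top',*g(180,320),.268); rep('tab centre',*g(120,97),.19)
rep('pot',262,248,.139)
```

```text
slot end +y [0.3974 0.0497 0.1   ] r 0.2585 swing 0.844
slot end -y [ 0.3923 -0.1015  0.1   ] r 0.2569 swing 1.44
pivot? [0.3795 0.0032 0.182 ] r 0.2646 swing 1.033
bar end [0.3934 0.0246 0.182 ] r 0.2551 swing 0.942
block tl [0.3867 0.0393 0.182 ] r 0.2654 swing 0.894
block br [0.4007 0.0352 0.182 ] r 0.2509 swing 0.894
light block [ 0.3809 -0.0351  0.182 ] r 0.2601 swing 1.178
joint [ 0.3923 -0.0392  0.182 ] r 0.2487 swing 1.195
rubber tip [ 0.3887 -0.0626  0.182 ] r 0.2536 swing 1.287
rubber mid [ 0.3898 -0.0553  0.182 ] r 0.2519 swing 1.259
rubber inner [ 0.3927 -0.0483  0.182 ] r 0.2485 swing 1.231
grip base [0.5667 0.1492 0.215 ] r 0.2004 swing -0.006
grip top [0.5655 0.1514 0.268 ] r 0.2028 swing -0.004
tab centre [0.5459 0.1983 0.19  ] r 0.2536 swing -0.001
pot [ 0.4642 -0.0163  0.139 ] r 0.178 swing 1.07
```

```bash
python3 -m jog '25 -39 -13 0 0 0 30; 25 -40 -13 0 0 0 30; 25 -40 -13 0 0 0 30; 38 -27.5 -3 0 0 0 30; 20 0 0 0 0 0 30'
python3 - <<'E'
from h import *
go([.546,-.084,.145],37)
from station import bot
for n in ('scene','side','wrist'):
    c=bot.calibration(n);p,d=bot.read_camera(n);np.savez(f'pics/{n}2.npz',p=p,d=d,**{k:np.array(v) for k,v in c.items()});cv2.imwrite(f'pics/{n}2.png',p[:,:,::-1])
a=cv2.imread('pics/scene2.png')[180:340,190:410];b=cv2.imread('pics/side2.png')[180:340,240:460]
cv2.imwrite('pics/c2.png',cv2.resize(np.vstack([a,b]),None,fx=1.85*1,fy=1.85,interpolation=cv2.INTER_CUBIC))
E
```

```text
t: 2.2
eef_pos: [0.5448, -0.0796, 0.2256]
tool_rot: [0.67, -0.224, 0.672, 0.223]
contact_force: [-1.3, 0.7, -0.3]
gripper_width: 0.354
t 2.2 pos [ 0.5448 -0.0796  0.2256] zyaw 36.8 F [-1.29  0.68 -0.33] w 30.2
shift tool mm [80.6 -4.2 -1.4] turn [-0.03 -0.03 -0.  ] tilt [-0.002 -0.002 -1.   ]  shift in final tool axes [80.6 -4.2 -1.7]
```

View pics/c2.png

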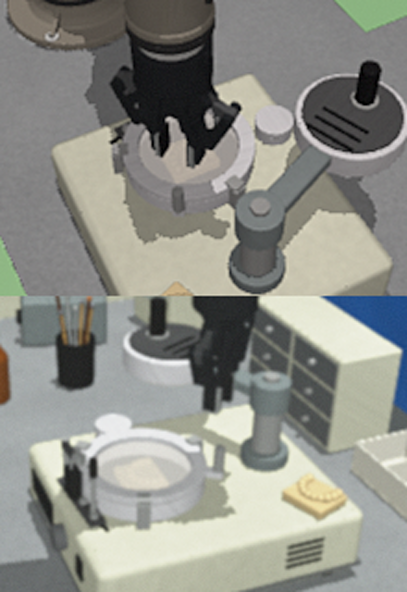

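View pics/wrist2.png

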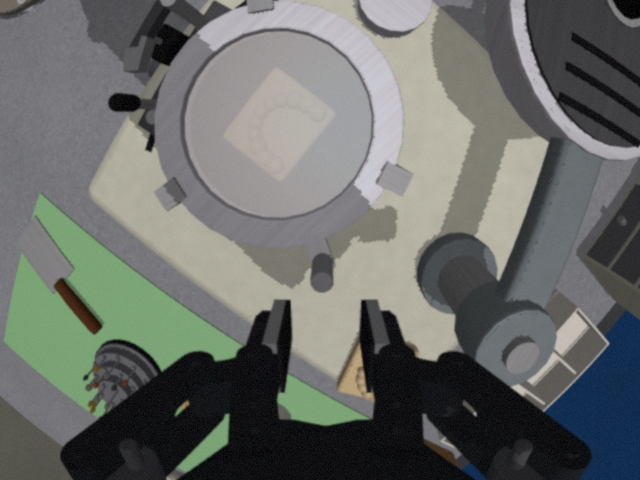

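The wrist view shows the peg head at about (321,283), with the ring's lever above it and the fingers astride at (285,340) and (370,340). Next I'll check the peg by ray.

Run:
```python
from h import *
C=load('pics/wrist2.npz')
print(plane(*fray(C,321,284),.169),plane(*fray(C,320,253),.139))
# ring centre by ellipse in inner blank edge
for u,v in [(186,123),(373,120),(280,31),(280,218)]: print(plane(*fray(C,u,v),.139))
```

```text
[ 0.54602071 -0.08404286  0.169     ] [ 0.53988731 -0.07784676  0.139     ]
[ 0.41964284 -0.05983873  0.139     ]
[0.51414864 0.0099394  0.139     ]
[0.43511085 0.02090389 0.139     ]
[ 0.50533982 -0.07437825  0.139     ]
```

```bash
python3 -m jog '30 -4 -2 0 0 0 30; 30 0 0 0 0 0 30; 20 0 0 0 0 0 30; 0 0 0 0 0 0 30'
python3 - <<'E'
from h import *
go([.546,-.084,.145],37)
from station import bot
p,d=bot.read_camera('wrist');cv2.imwrite('pics/w3.png',p[:,:,::-1])
P=np.array([.467,-.030])
for a in (-33,-43,-53,-63,-73,-76): print(a,P+.096*np.array([np.cos(np.radians(a)),np.sin(np.radians(a))]))
E
```

```text
t: 2.75
eef_pos: [0.5451, -0.0792, 0.1474]
tool_rot: [0.669, -0.225, 0.671, 0.226]
contact_force: [0.7, 0.2, 0.1]
gripper_width: 0.35
t 2.75 pos [ 0.5451 -0.0792  0.1474] zyaw 37.2 F [0.7  0.23 0.14] w 29.9
shift tool mm [ 2.4 -4.3 -2.2] turn [ 0.03 -0.02 -0.02] tilt [-0.003  0.001 -1.   ]  shift in final tool axes [ 2.4 -4.3 -2.2]
-33 [ 0.54751237 -0.08228535]
-43 [ 0.53720996 -0.09547184]
-53 [ 0.52477424 -0.10666901]
-63 [ 0.51058309 -0.11553663]
-73 [ 0.49506768 -0.12180526]
-76 [ 0.4902245  -0.12314839]
```

View pics/w3.png

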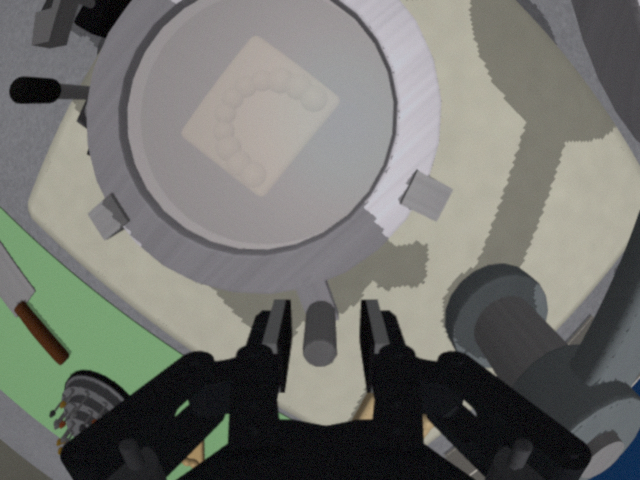

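```bash
python3 -m jog '2 -6 -8 0 0 0 30; 0 -3 -8 0 0 0 30; 0 -2 -8 0 0 0 30; 0 -1.5 -8 0 0 0 30; 0 0 -8 0 0 0 30';  python3 -m jog '0 0 -6 0 0 0 30; 0 1.5 -6 0 0 0 30; 0 2 -4 0 0 0 30; 0 0 0 0 0 0 30'
python3 - <<'E'
from h import *
go([.495,-.1218,.145],37)
from station import bot
p,d=bot.read_camera('wrist');cv2.imwrite('pics/w4.png',p[:,:,::-1])
E
```

```text
t: 3.3
eef_pos: [0.5239, -0.1165, 0.1481]
tool_rot: [0.673, -0.225, 0.668, 0.223]
contact_force: [6.7, -0.8, 0.5]
gripper_width: 0.352
t: 3.7
eef_pos: [0.5065, -0.123, 0.1472]
tool_rot: [0.671, -0.224, 0.67, 0.224]
contact_force: [0.6, 0.8, -0.5]
gripper_width: 0.347
t 3.7 pos [ 0.5065 -0.123   0.1472] zyaw 37.0 F [ 0.65  0.83 -0.52] w 29.6
shift tool mm [ 2.1  7.9 -8.5] turn [-0.01  0.01  0.01] tilt [ 0.001  0.    -1.   ]  shift in final tool axes [ 2.2  7.9 -8.5]
```

View pics/w4.png

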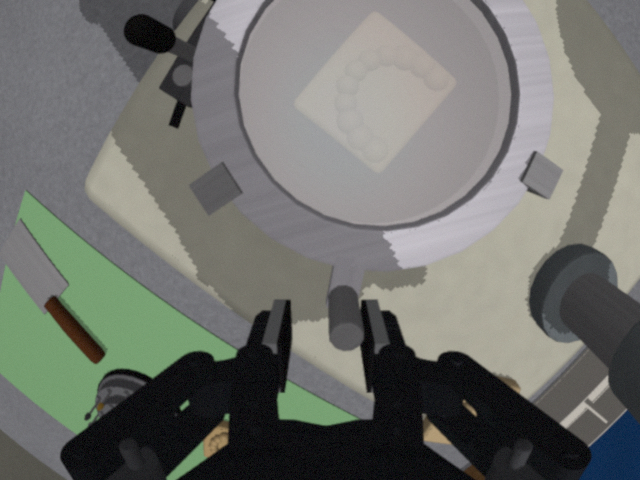

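```bash
python3 -m jog '0 2 -4 0 0 0 30; 0 2 -4 0 0 0 30; 0 2 -3 0 0 0 30; 0 0 0 0 0 0 30';python3 -m jog '0 1 -2.5 0 0 0 30; 0 0 0 0 0 0 30';python3 -m jog '0 1 -2 0 0 0 30; 0 0 0 0 0 0 30';python3 -m jog '0 0.5 -2 0 0 0 30; 0 0 0 0 0 0 30'
```

```text
t: 4.15
eef_pos: [0.4932, -0.1239, 0.1461]
tool_rot: [0.67, -0.224, 0.671, 0.225]
contact_force: [1.0, -0.3, 0.1]
gripper_width: 0.353
t: 4.35
eef_pos: [0.491, -0.1247, 0.1461]
tool_rot: [0.67, -0.224, 0.671, 0.225]
contact_force: [1.2, 0.3, -0.4]
gripper_width: 0.352
t: 4.55
eef_pos: [0.4891, -0.1251, 0.1462]
tool_rot: [0.67, -0.224, 0.671, 0.225]
contact_force: [2.8, -0.1, -0.2]
gripper_width: 0.35
t: 4.75
eef_pos: [0.4877, -0.1257, 0.1462]
tool_rot: [0.671, -0.224, 0.67, 0.225]
contact_force: [3.5, 0.8, -2.1]
gripper_width: 0.352
```

```bash
python3 -m jog '0 0.5 -2 0 0 0 30; 0 0 0 0 0 0 30';python3 -m jog '0 0.5 -2 0 0 0 30; 0 0 0 0 0 0 30';python3 -c "
from h import *
go([.495,-.1218,.145],37)
from station import bot
c=bot.calibration('wrist');p,d=bot.read_camera('wrist');np.savez('pics/w5.npz',p=p,d=d,**{k:np.array(v) for k,v in c.items()});cv2.imwrite('pics/w5.png',p[:,:,::-1])"
```

```text
t: 4.95
eef_pos: [0.4875, -0.1257, 0.1464]
tool_rot: [0.672, -0.225, 0.669, 0.225]
contact_force: [9.0, 2.6, -5.6]
gripper_width: 0.352
t: 5.15
eef_pos: [0.4873, -0.1256, 0.1467]
tool_rot: [0.672, -0.226, 0.668, 0.225]
contact_force: [13.4, 4.5, -8.8]
gripper_width: 0.352
t 5.15 pos [ 0.4873 -0.1256  0.1467] zyaw 37.2 F [13.43  4.54 -8.83] w 30.0
shift tool mm [ 1.8 -1.6  8.4] turn [0.03 0.05 0.03] tilt [ 0.006  0.001 -1.   ]  shift in final tool axes [ 1.7 -1.6  8.5]
```

View pics/w5.png

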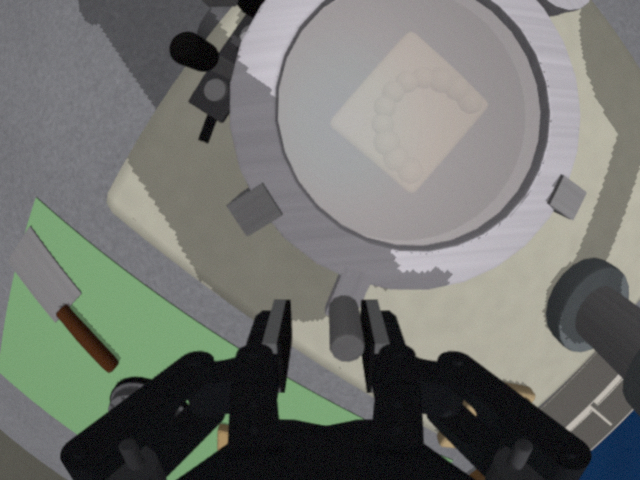

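```bash
python3 -m jog '0 0 6 0 0 0 30; 0 0 5.5 0 0 0 30; -20 0 0 0 0 0 30; -45 0 0 0 0 0 30; -45 0 0 0 0 0 45'; python3 -m jog '-45 0 0 0 0 0 60; -30 0 0 -1 0 0 60; 0 0 0 -1 0 0 60'
python3 - <<'E'
from h import *
go([.568,.1495,.34],22)
from station import bot
c=bot.calibration('wrist');p,d=bot.read_camera('wrist');np.savez('pics/w6.npz',p=p,d=d,**{k:np.array(v) for k,v in c.items()});cv2.imwrite('pics/w6.png',p[:,:,::-1])
E
```

```text
t: 5.7
eef_pos: [0.4912, -0.1209, 0.2566]
tool_rot: [0.669, -0.224, 0.672, 0.225]
contact_force: [-0.5, 0.0, 0.2]
gripper_width: 0.504
t: 6.0
eef_pos: [0.4944, -0.1216, 0.3356]
tool_rot: [0.645, -0.295, 0.641, 0.294]
contact_force: [0.5, -0.8, -0.7]
gripper_width: 0.701
t 6.0 pos [ 0.4944 -0.1216  0.3356] zyaw 49.2 F [ 0.48 -0.79 -0.66] w 59.9
shift tool mm [ -3.9 121.3 253.4] turn [4.54 0.05 0.03] tilt [ 0.006  0.    -1.   ]  shift in final tool axes [ -4.4 223.7 169.8]
```

View pics/w6.png

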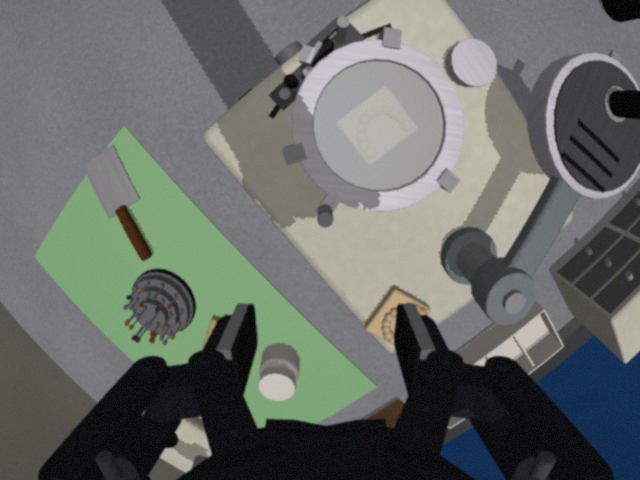

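```bash
python3 - <<'E'
from h import *
C=load('pics/w6.npz')
p=plane(*fray(C,325,212),.169);print(p)
for P in ([.466,-.031],[.468,-.027]):
    q=p[:2]-P; print(np.hypot(*q),np.degrees(np.arctan2(q[1],q[0]))+2)
E
python3 -m jog '-2 25 40 1.1 0 0 60; -2 30 35 1.1 0 0 60; 0 35 30 1.1 0 0 60; 0 40 25 1.1 0 0 60; 0 0 0 0.1 0 0 60'
python3 - <<'E'
from h import *
go([.568,.1495,.34],22)
E
```

```text
[ 0.48919831 -0.11603066  0.169     ]
0.08813838964658582 -72.73978017706374
0.09151954865621852 -74.6071748066198
t: 6.55
eef_pos: [0.5108, 0.0722, 0.3337]
tool_rot: [0.693, -0.136, 0.695, 0.137]
contact_force: [0.3, -0.1, -0.8]
gripper_width: 0.706
t 6.55 pos [0.5108 0.0722 0.3337] zyaw 22.3 F [ 0.3  -0.1  -0.77] w 60.3
shift tool mm [-6.4 49.8 82.2] turn [ 0.05 -0.03 -0.02] tilt [-0.004  0.001 -1.   ]  shift in final tool axes [-6.3 50.2 82. ]
```

```bash
python3 -m jog '0 25 41 0 0 0 60; 0 25 41 0 0 0 60; 0 1 2 0 0 0 60; 0 0 0 0 0 0 60'
python3 - <<'E'
from h import *
go([.568,.1495,.228],22)
from station import bot
c=bot.calibration('wrist');p,d=bot.read_camera('wrist');np.savez('pics/w7.npz',p=p,d=d,**{k:np.array(v) for k,v in c.items()});cv2.imwrite('pics/w7.png',p[:,:,::-1])
E
```

```text
t: 6.95
eef_pos: [0.5703, 0.1437, 0.3335]
tool_rot: [0.693, -0.136, 0.695, 0.135]
contact_force: [0.1, 0.7, 0.2]
gripper_width: 0.702
t 6.95 pos [0.5703 0.1437 0.3335] zyaw 22.0 F [0.05 0.71 0.24] w 59.9
shift tool mm [105.5   6.4   0.4] turn [ 0.01 -0.04  0.01] tilt [-0.003 -0.003 -1.   ]  shift in final tool axes [105.5   6.3   0. ]
```

View pics/w7.png

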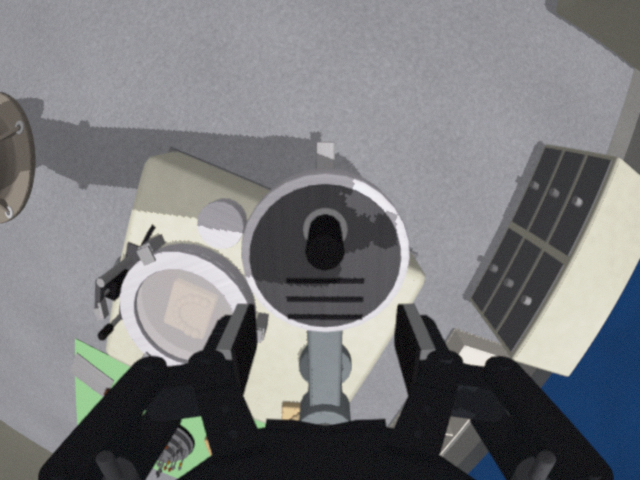

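The knob top at (325,252) is centred between the fingers at (240,335) and (410,335), so I'll descend and grip it lightly.

```bash
python3 -m jog '35 4 0 0 0 0 60; 35 4 0 0 0 0 60; 33 0 0 0 0 0 60; 0 0 0 0 0 0 60'
python3 - <<'E'
from h import *
go([.568,.1495,.228],22)
from station import bot
c=bot.calibration('wrist');p,d=bot.read_camera('wrist');np.savez('pics/w8.npz',p=p,d=d,**{k:np.array(v) for k,v in c.items()});cv2.imwrite('pics/w8.png',p[:,:,::-1])
E
```

```text
t: 7.4
eef_pos: [0.5641, 0.1482, 0.2283]
tool_rot: [0.691, -0.135, 0.697, 0.133]
contact_force: [-1.5, -0.1, -1.0]
gripper_width: 0.702
t 7.4 pos [0.5641 0.1482 0.2283] zyaw 21.9 F [-1.51 -0.14 -0.98] w 59.9
shift tool mm [ 0.2 -0.3  4.1] turn [-0.02 -0.09  0.  ] tilt [-0.008 -0.004 -1.   ]  shift in final tool axes [ 0.3 -0.3  4.1]
```

View pics/w8.png

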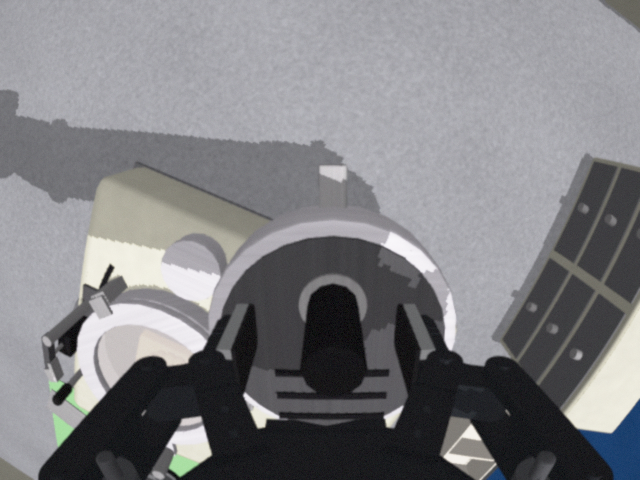

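```bash
python3 -m jog '0 0 4 0 0.1 0 45; 0 0 0 0 0 0 35; 0 0 0 0 0 0 15; 0 0 0 0 0 0 15; 0 0 0 0 0 0 15' 30; python3 -m jog '0 0 0 0 0 0 15;0 0 0 0 0 0 15'; python3 -c "
from h import *
go([.568,.1495,.228],22)"
```

```text
t: 7.95
eef_pos: [0.5677, 0.1501, 0.2342]
tool_rot: [0.687, -0.135, 0.701, 0.134]
contact_force: [-19.5, -6.7, 17.0]
gripper_width: 0.274
t: 8.15
eef_pos: [0.5677, 0.1501, 0.2343]
tool_rot: [0.687, -0.135, 0.701, 0.134]
contact_force: [-20.0, -7.3, 16.5]
gripper_width: 0.276
t 8.15 pos [0.5677 0.1501 0.2343] zyaw 21.9 F [-20.03  -7.27  16.49] w 23.6
shift tool mm [ 6.3 -0.7  0.2] turn [-0.01 -0.18 -0.02] tilt [-0.018 -0.006 -1.   ]  shift in final tool axes [ 6.3 -0.7  0.1]
```

```bash
python3 -m jog '-3 0 -3 0 0 0 15;-2 0 -2 0 0 0 15; 0 0 0 0 0 0 15'; python3 -c "
from h import *
go([.568,.1495,.228],22)"
```

```text
t: 8.45
eef_pos: [0.5661, 0.1493, 0.235]
tool_rot: [0.69, -0.136, 0.698, 0.133]
contact_force: [6.4, -1.0, -25.9]
gripper_width: 0.272
t 8.45 pos [0.5661 0.1493 0.235 ] zyaw 22.0 F [  6.38  -0.99 -25.95] w 23.2
shift tool mm [ 6.9 -0.5  1.9] turn [-0.   -0.12  0.02] tilt [-0.011 -0.007 -1.   ]  shift in final tool axes [ 7.  -0.5  1.8]
```

```bash
python3 -m jog '3 0 0 0 0 0 15; 0 0 0 0 0 0 15'; python3 -c "
from h import *
H=np.array([.641,-.0368])
for s in np.arange(0,1.21,.1):
    a=np.radians(114.1-2)+s; p=H+.2*np.array([np.cos(a),np.sin(a)]); print(round(s,2),np.round(p,4),'yaw',round(22.1+np.degrees(s),1))
dt=.1;print('chord', 2*200*np.sin(.05), 'in tool axes before turn: z',-200*np.sin(.1),'y',-(200-200*np.cos(.1)))
go([.5,.2,.2])
"
```

```text
t: 8.65
eef_pos: [0.5669, 0.1497, 0.2347]
tool_rot: [0.69, -0.136, 0.698, 0.134]
contact_force: [-0.9, -3.4, -6.0]
gripper_width: 0.27
0.0 [0.5658 0.1485] yaw 22.1
0.1 [0.5476 0.1401] yaw 27.8
0.2 [0.5304 0.1299] yaw 33.6
0.3 [0.5144 0.118 ] yaw 39.3
0.4 [0.4995 0.1046] yaw 45.0
0.5 [0.4861 0.0897] yaw 50.7
0.6 [0.4743 0.0737] yaw 56.5
0.7 [0.4641 0.0565] yaw 62.2
0.8 [0.4556 0.0383] yaw 67.9
0.9 [0.4491 0.0194] yaw 73.7
1.0 [0.4444 0.    ] yaw 79.4
1.1 [ 0.4417 -0.0198] yaw 85.1
1.2 [ 0.441  -0.0398] yaw 90.9
chord 19.991667708271333 in tool axes before turn: z -19.96668332936563 y -0.9991669443948297
t 8.65 pos [0.5669 0.1497 0.2347] zyaw 22.0 F [-0.91 -3.36 -5.97] w 23.1
shift tool mm [ 35.1  71.7 -42.9] turn [ 0.   -0.1   0.01] tilt [-0.01  -0.005 -1.   ]  shift in final tool axes [ 34.7  71.7 -43.3]
```

```bash
cat >> h.py <<'E'
def st():
    o,p,r=tool();H=np.array([.641,-.0368]);
    tip=p+r.apply([-.019,0,0]); q=tip[:2]-H;a=np.arctan2(q[1],q[0]);s=(a-np.radians(112.1))%(2*np.pi)
    if s>5:s-=2*np.pi
    F=np.array(o['contact_force']);er=np.array([np.cos(a),np.sin(a)]);et=np.array([-er[1],er[0]])
    print('t %.2f swing %.4f r %.1f z %.1f yaw err %.1f tilt %s Ft %.1f Fr %.1f Fz %.1f w %.1f'%(o['t'],s,np.hypot(*q)*1000,p[2]*1000,zyaw(r)-22.1-np.degrees(s),np.round(r.as_matrix()[:2,0],3),F[:2]@et,F[:2]@er,F[2],float(o['gripper_width'])*85.4))
E
python3 -m jog '0.5 -0.2 -8 -0.38 0 0 15;0 -0.4 -12 -0.57 0 0 15;0 -0.4 -12 -0.57 0 0 15;0 -0.4 -12 -0.57 0 0 15;0 -0.4 -12 -0.57 0 0 15'; python3 -c "
from h import *
st()"
```

```text
t: 9.15
eef_pos: [0.5196, 0.1227, 0.2347]
tool_rot: [0.666, -0.231, 0.671, 0.23]
contact_force: [5.9, 0.0, -12.6]
gripper_width: 0.271
t 9.15 swing 0.2642 r 200.4 z 234.7 yaw err 0.8 tilt [-0.006 -0.003] Ft -4.7 Fr -3.6 Fz -12.6 w 23.1
```

```bash
python3 -m jog '0.5 -0.4 -12 -0.55 0 0 15;0.5 -0.4 -12 -0.55 0 0 15;0 -0.4 -12 -0.57 0 0 15;0 -0.4 -12 -0.57 0 0 15;0 -0.4 -12 -0.57 0 0 15'; python3 -c "
from h import *
st()"
```

```text
t: 9.65
eef_pos: [0.4785, 0.0804, 0.2347]
tool_rot: [0.625, -0.326, 0.629, 0.327]
contact_force: [5.4, 2.5, -11.7]
gripper_width: 0.272
t 9.65 swing 0.5600 r 200.2 z 234.7 yaw err 0.8 tilt [-0.006 -0.001] Ft -5.2 Fr -2.9 Fz -11.7 w 23.3
```

```bash
python3 -m jog '0.7 -0.4 -12 -0.55 0 0 15;0.5 -0.4 -12 -0.55 0 0 15;0 -0.4 -12 -0.57 0 0 15;0 -0.4 -12 -0.57 0 0 15;0 -0.4 -8 -0.38 0 0 15'; python3 -c "
from h import *
st()"
```

```text
t: 10.15
eef_pos: [0.4528, 0.0313, 0.2346]
tool_rot: [0.575, -0.408, 0.579, 0.411]
contact_force: [-1.3, 7.5, -3.0]
gripper_width: 0.276
t 10.15 swing 0.8377 r 200.0 z 234.6 yaw err 0.6 tilt [-0.007 -0.   ] Ft -6.6 Fr 3.8 Fz -3.0 w 23.6
```

```bash
python3 -m jog '0 -0.2 -8 -0.38 0 0 15;0 -0.2 -8 -0.38 0 0 15; 0 0 0 0 0 0 15'
python3 - <<'E'
from h import *
st()
from station import bot
for n in ('scene','side','wrist'):
    c=bot.calibration(n);p,d=bot.read_camera(n);np.savez(f'pics/{n}9.npz',p=p,d=d,**{k:np.array(v) for k,v in c.items()});cv2.imwrite(f'pics/{n}9.png',p[:,:,::-1])
a=cv2.imread('pics/scene9.png')[190:320,200:380];b=cv2.imread('pics/side9.png')[190:340,240:440]
cv2.imwrite('pics/c9a.png',cv2.resize(a,None,fx=4,fy=4,interpolation=cv2.INTER_CUBIC))
cv2.imwrite('pics/c9b.png',cv2.resize(b,None,fx=4,fy=4,interpolation=cv2.INTER_CUBIC))
E
```

```text
t: 10.45
eef_pos: [0.4479, 0.0157, 0.2346]
tool_rot: [0.558, -0.43, 0.563, 0.433]
contact_force: [-2.9, 8.2, -3.3]
gripper_width: 0.272
t 10.45 swing 0.9193 r 200.0 z 234.6 yaw err 0.4 tilt [-0.008 -0.   ] Ft -7.1 Fr 5.0 Fz -3.3 w 23.2
```

View pics/wrist9.png

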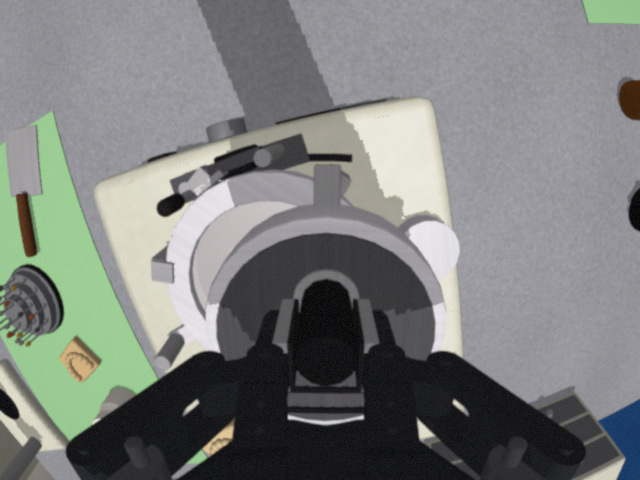

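View pics/c9b.png

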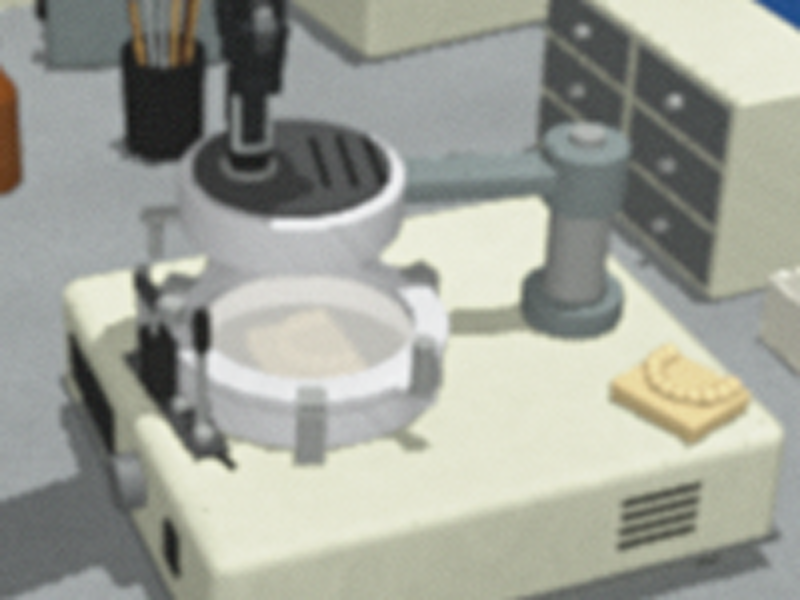

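View pics/c9a.png

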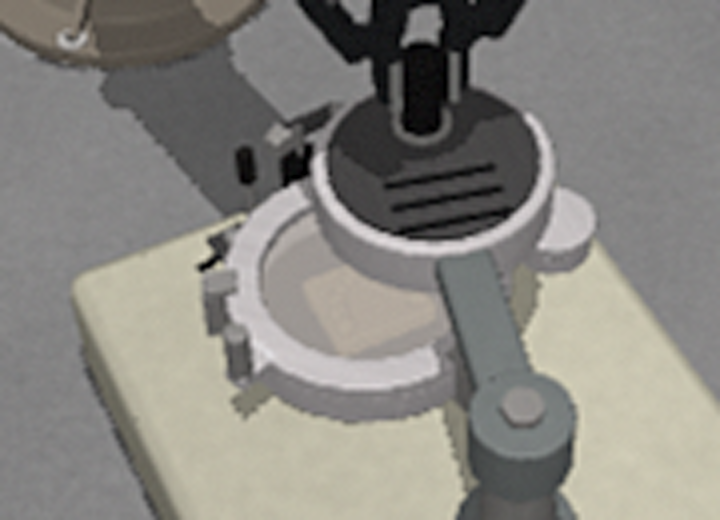

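Run:
```python
import cv2
a=cv2.imread('pics/wrist9.png')[110:240,140:370]; cv2.imwrite('pics/w9c.png',cv2.resize(a,None,fx=3.4,fy=3.4,interpolation=cv2.INTER_CUBIC))
```

```text
(no output)
```

View pics/w9c.png

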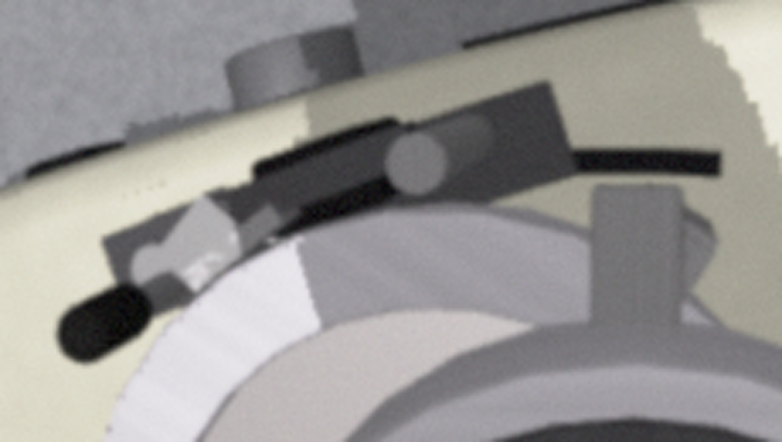

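Run:
```python
from h import *
C=load('pics/wrist9.npz'); H=np.array([.641,-.0368])
def rep(n,x,y,z):
    p=plane(*fray(C,140+x/3.4,110+y/3.4),z); q=p[:2]-H; print(n,np.round(p,4),'r',round(np.hypot(*q),4),'swing',round(np.radians((np.degrees(np.arctan2(q[1],q[0]))+2)%360-114.1),3))
for a in [('pivot',415,160),('nose far',205,195),('nose inner near',238,240),('nose end',185,265),('nose end inner',205,285),('roundthing',150,262),('rubber top L',75,345),('rubber top',95,330),('rubber right end',145,300)]: rep(*a,.182)
rep('pin tab left',592,190,.19);rep('pin tab right',680,190,.19)
rep('slot L',20,180,.1)
```

```text
pivot [0.3763 0.0018 0.182 ] r 0.2675 swing 1.04
nose far [ 0.3716 -0.033   0.182 ] r 0.2695 swing 1.171
nose inner near [ 0.3802 -0.0299  0.182 ] r 0.2609 swing 1.159
nose end [ 0.3814 -0.0401  0.182 ] r 0.2596 swing 1.198
nose end inner [ 0.3856 -0.0378  0.182 ] r 0.2554 swing 1.189
roundthing [ 0.3792 -0.0459  0.182 ] r 0.262 swing 1.22
rubber top L [ 0.3885 -0.0643  0.182 ] r 0.254 swing 1.294
rubber top [ 0.3871 -0.0597  0.182 ] r 0.2549 swing 1.275
rubber right end [ 0.3849 -0.0489  0.182 ] r 0.2564 swing 1.232
pin tab left [0.3875 0.0276 0.19  ] r 0.2615 swing 0.936
pin tab right [0.3908 0.0402 0.19  ] r 0.2618 swing 0.886
slot L [ 0.3538 -0.1077  0.1   ] r 0.2958 swing 1.427
```

```bash
python3 -m jog '0.3 -0.5 -8 -0.38 0 0 15;0 -0.3 -8 -0.38 0 0 15;0 -0.3 -8 -0.38 0 0 15;0 -0.3 -6 -0.29 0 0 15;0 0 0 0 0 0 15'; python3 -c "
from h import *
st()"; python3 -m jog '0 -0.2 -3 -0.143 0 0 15; 0 0 0 0 0 0 15'; python3 -c "
from h import *
st()"
```

```text
t: 11.1
eef_pos: [0.4424, -0.0132, 0.2345]
tool_rot: [0.524, -0.47, 0.529, 0.475]
contact_force: [-7.3, 10.0, 3.4]
gripper_width: 0.27
t 11.10 swing 1.0665 r 199.8 z 234.5 yaw err 0.6 tilt [-0.01  0.  ] Ft -9.0 Fr 8.4 Fz 3.4 w 23.0
t: 11.3
eef_pos: [0.4421, -0.0157, 0.2345]
tool_rot: [0.52, -0.474, 0.525, 0.479]
contact_force: [-7.6, 9.1, 3.9]
gripper_width: 0.271
t 11.30 swing 1.0795 r 199.8 z 234.5 yaw err 0.7 tilt [-0.011  0.   ] Ft -8.2 Fr 8.5 Fz 3.9 w 23.1
```

```bash
for i in 1; do python3 -m jog '-0.3 0.8 -3 -0.143 0 0 15; 0 0 0 0 0 0 15' | grep force; python3 -c "
from h import *
st()"; done;  python3 -m jog '0 0.8 -3 -0.143 0 0 15; 0 0 0 0 0 0 15' | grep force; python3 -c "
from h import *
st()"; python3 -m jog '0 0.3 -3 -0.143 0 0 15; 0 0 0 0 0 0 15' | grep force; python3 -c "
from h import *
st()"
```

```text
contact_force: [-2.8, 9.1, -3.1]
t 11.50 swing 1.0947 r 199.8 z 234.5 yaw err 0.7 tilt [-0.009  0.   ] Ft -8.8 Fr 3.6 Fz -3.1 w 22.9
contact_force: [0.6, 8.9, -6.1]
t 11.70 swing 1.1097 r 199.9 z 234.6 yaw err 0.7 tilt [-0.007 -0.   ] Ft -8.9 Fr 0.0 Fz -6.1 w 23.3
contact_force: [1.4, 8.4, -6.8]
t 11.90 swing 1.1246 r 199.9 z 234.6 yaw err 0.7 tilt [-0.006 -0.   ] Ft -8.5 Fr -0.9 Fz -6.8 w 22.8
```

```bash
python3 -m jog '0.5 -0.1 -3 -0.143 0 0 15; 0 0 0 0 0 0 15' >/dev/null; python3 -c "
from h import *
st()"; python3 -m jog '0 0 -2 -0.095 0 0 15; 0 0 0 0 0 0 15' >/dev/null; python3 -c "
from h import *
st()";python3 -m jog '0 0 -2 -0.095 0 0 15; 0 0 0 0 0 0 15' >/dev/null; python3 -c "
from h import *
st()";python3 -m jog '0 0 -2 -0.095 0 0 15; 0 0 0 0 0 0 15' >/dev/null; python3 -c "
from h import *
st()"
```

```text
t 12.10 swing 1.1394 r 199.9 z 234.5 yaw err 0.7 tilt [-0.007  0.   ] Ft -8.9 Fr 2.0 Fz -0.6 w 22.8
t 12.30 swing 1.1490 r 199.9 z 234.5 yaw err 0.8 tilt [-0.007  0.   ] Ft -9.5 Fr 1.5 Fz -1.6 w 22.8
t 12.50 swing 1.1590 r 199.9 z 234.5 yaw err 0.8 tilt [-0.007  0.   ] Ft -9.2 Fr 1.2 Fz -1.5 w 23.3
t 12.70 swing 1.1685 r 199.8 z 234.5 yaw err 0.8 tilt [-0.007  0.   ] Ft -8.8 Fr 1.5 Fz -1.5 w 23.0
```

```bash
python3 -m jog '0 0 -1.5 -0.07 0 0 15; 0 0 0 0 0 0 15' >/dev/null; python3 -c "
from h import *
st()"; python3 -m jog '0 0 -1.5 -0.07 0 0 15; 0 0 0 0 0 0 15' >/dev/null; python3 -c "
from h import *
st()";python3 -m jog '0 0 -1.5 -0.07 0 0 15; 0 0 0 0 0 0 15' >/dev/null; python3 -c "
from h import *
st()
from station import bot
p,d=bot.read_camera('wrist');a=p[110:240,140:370,::-1]; cv2.imwrite('pics/w10c.png',cv2.resize(a,None,fx=3.4,fy=3.4,interpolation=cv2.INTER_CUBIC))"
```

```text
t 12.90 swing 1.1710 r 199.9 z 234.5 yaw err 1.1 tilt [-0.007  0.001] Ft -12.1 Fr 2.3 Fz -1.0 w 23.1
t 13.10 swing 1.1756 r 199.8 z 234.5 yaw err 1.3 tilt [-0.007  0.002] Ft -14.2 Fr 1.7 Fz -1.1 w 22.9
t 13.30 swing 1.1832 r 199.8 z 234.5 yaw err 1.2 tilt [-0.007  0.002] Ft -13.2 Fr 1.3 Fz -1.2 w 22.9
```

View pics/w10c.png

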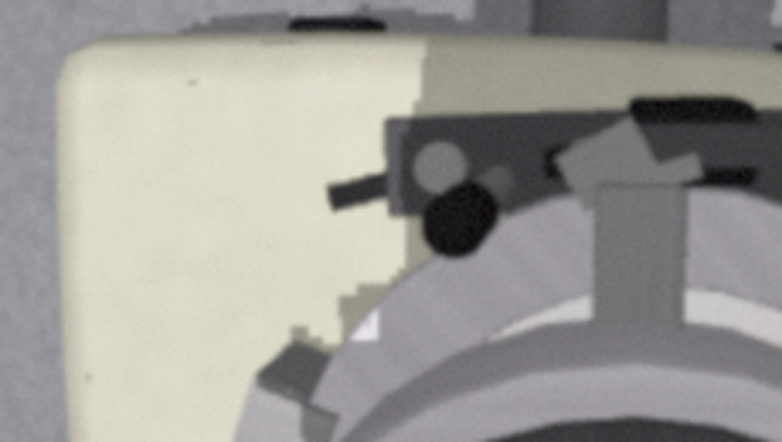

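```bash
python3 -m jog '0 0 -1.5 -0.07 0 0 15; 0 0 0 0 0 0 15' >/dev/null; python3 -c "
from h import *
st()"; python3 -m jog '0 0 -1.5 -0.07 0 0 15; 0 0 0 0 0 0 15' >/dev/null; python3 -c "
from h import *
st()";python3 -m jog '0 0 -1.5 -0.07 0 0 15; 0 0 0 0 0 0 15' >/dev/null; python3 -c "
from h import *
st()"
```

```text
t 13.55 swing 1.1911 r 199.8 z 234.5 yaw err 1.2 tilt [-0.007  0.002] Ft -13.8 Fr 2.4 Fz -1.3 w 23.2
t 13.75 swing 1.1992 r 199.8 z 234.5 yaw err 1.2 tilt [-0.007  0.002] Ft -13.6 Fr 1.9 Fz -0.9 w 23.2
t 13.95 swing 1.2070 r 199.8 z 234.5 yaw err 1.1 tilt [-0.007  0.002] Ft -13.3 Fr 1.9 Fz -0.9 w 22.9
```

```bash
python3 -m jog '0 0 -1 -0.048 0 0 15; 0 0 0 0 0 0 15' >/dev/null; python3 -c "
from h import *
st()"; python3 -m jog '0 0 -1 -0.048 0 0 15; 0 0 0 0 0 0 15' >/dev/null; python3 -c "
from h import *
st()"
```

```text
t 14.15 swing 1.2119 r 199.8 z 234.5 yaw err 1.1 tilt [-0.007  0.002] Ft -12.6 Fr 1.5 Fz -0.1 w 23.2
t 14.35 swing 1.2184 r 199.8 z 234.5 yaw err 1.1 tilt [-0.007  0.001] Ft -13.3 Fr 2.2 Fz -1.3 w 22.8
```

```bash
python3 -m jog '0 0 -1 -0.048 0 0 15; 0 0 0 0 0 0 15' >/dev/null; python3 -c "
from h import *
st()
from station import bot
p,d=bot.read_camera('wrist');a=p[110:240,140:370,::-1]; cv2.imwrite('pics/w11c.png',cv2.resize(a,None,fx=3.4,fy=3.4,interpolation=cv2.INTER_CUBIC))"
```

```text
t 14.55 swing 1.2276 r 199.8 z 234.5 yaw err 0.8 tilt [-0.007  0.   ] Ft -9.6 Fr 1.4 Fz -2.1 w 23.3
```

View pics/w11c.png

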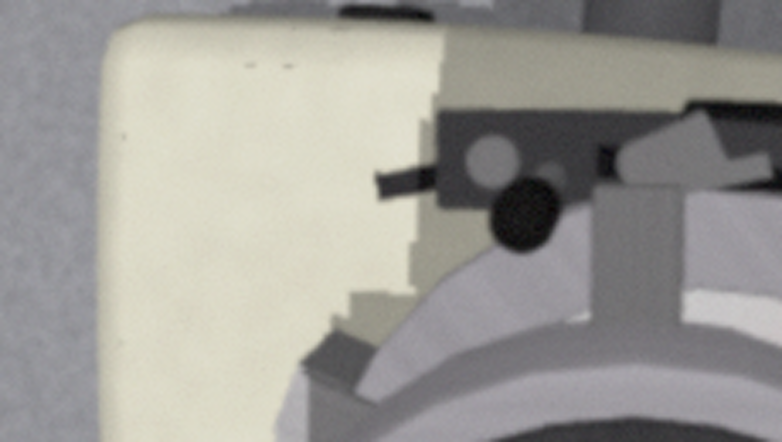

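```bash
python3 -m jog '0 0 -1 -0.048 0 0 15; 0 0 0 0 0 0 15' >/dev/null; python3 -c "
from h import *
st()";  python3 -m jog '0 0 -0.8 -0.038 0 0 15; 0 0 0 0 0 0 15' >/dev/null; python3 -c "
from h import *
st()
from station import bot
p,d=bot.read_camera('wrist');a=p[110:240,140:370,::-1]; cv2.imwrite('pics/w12c.png',cv2.resize(a,None,fx=3.4,fy=3.4,interpolation=cv2.INTER_CUBIC))"
```

```text
t 14.80 swing 1.2348 r 199.9 z 234.5 yaw err 0.7 tilt [-0.007 -0.   ] Ft -7.2 Fr 1.8 Fz -1.1 w 23.5
t 15.00 swing 1.2374 r 199.9 z 234.5 yaw err 0.7 tilt [-0.007  0.   ] Ft -9.8 Fr 1.0 Fz -1.4 w 23.1
```

View pics/w12c.png

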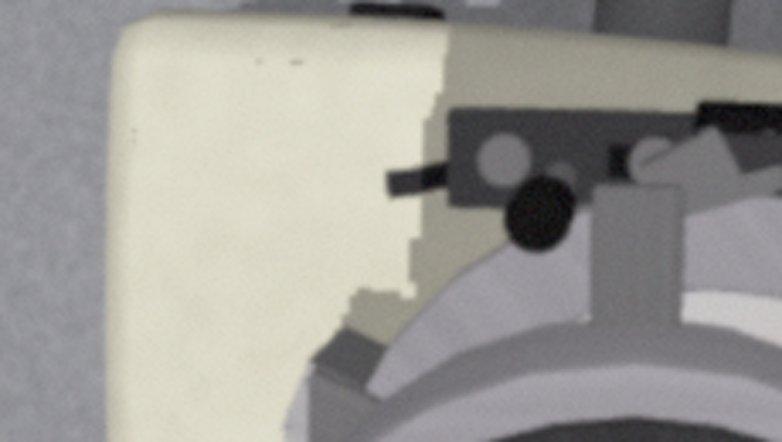

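```bash
python3 -m jog '0 0 0.5 0.02 0 0 15; 0 0 0 0 0 0 15' >/dev/null; python3 -c "
from h import *
st()";  python3 -m jog '0 0 0.5 0.02 0 0 15; 0 0 0 0 0 0 15' >/dev/null; python3 -c "
from h import *
st()";  python3 -m jog '0 0 0.5 0.02 0 0 15; 0 0 0 0 0 0 15' >/dev/null; python3 -c "
from h import *
st()"
```

```text
t 15.25 swing 1.2350 r 199.8 z 234.5 yaw err 0.8 tilt [-0.007 -0.   ] Ft -8.4 Fr 1.7 Fz -1.0 w 22.8
t 15.45 swing 1.2347 r 199.9 z 234.5 yaw err 0.6 tilt [-0.007 -0.001] Ft -7.2 Fr 1.1 Fz -0.2 w 22.9
t 15.65 swing 1.2343 r 199.8 z 234.5 yaw err 0.5 tilt [-0.007 -0.001] Ft -6.0 Fr 1.0 Fz -2.1 w 23.3
```

```bash
python3 -m jog '0 0 0.5 0.02 0 0 15; 0 0 0 0 0 0 15' >/dev/null; python3 -c "
from h import *
st()";  python3 -m jog '0 0 0.5 0.02 0 0 15; 0 0 0 0 0 0 15' >/dev/null; python3 -c "
from h import *
st()";  python3 -m jog '0 0 0.5 0.02 0 0 15; 0 0 0 0 0 0 15' >/dev/null; python3 -c "
from h import *
st()"
```

```text
t 15.85 swing 1.2344 r 199.9 z 234.5 yaw err 0.4 tilt [-0.007 -0.002] Ft -5.6 Fr 1.2 Fz 1.3 w 22.7
t 16.05 swing 1.2341 r 199.9 z 234.4 yaw err 0.3 tilt [-0.007 -0.002] Ft -5.9 Fr 1.7 Fz 2.9 w 22.8
t 16.25 swing 1.2339 r 199.9 z 234.4 yaw err 0.1 tilt [-0.007 -0.003] Ft -4.9 Fr 2.4 Fz 5.9 w 23.0
```

```bash
python3 -m jog '-0.5 0 0.5 0 0 0 15; 0 0 0 0 0 0 15' >/dev/null; python3 -c "
from h import *
st()";  python3 -m jog '0 0 0.5 0 0 0 15; 0 0 0 0 0 0 15' >/dev/null; python3 -c "
from h import *
st()";  python3 -m jog '-0.2 0 0.5 0 0 0 15; 0 0 0 0 0 0 15' >/dev/null; python3 -c "
from h import *
st(); o,p,r=tool(); print(o['torque'])"
```

```text
t 16.45 swing 1.2337 r 199.9 z 234.5 yaw err 0.1 tilt [-0.007 -0.004] Ft -3.1 Fr -0.8 Fz 3.5 w 23.2
t 16.65 swing 1.2335 r 199.9 z 234.4 yaw err 0.1 tilt [-0.007 -0.004] Ft -1.1 Fr -1.7 Fz 6.2 w 23.0
t 16.85 swing 1.2332 r 199.9 z 234.5 yaw err 0.1 tilt [-0.007 -0.005] Ft 1.7 Fr -4.2 Fz 3.9 w 23.7
[-0.20357032 -1.04266508  0.33941336]
```

```bash
python3 -m jog '-0.3 -1 -0.4 0 0 0 15; 0 0 0 0 0 0 15' 20 >/dev/null; python3 -c "
from h import *
st()"; python3 -m jog '0 0 0 0 0 0 24; 0 0 0 0 0 0 25; 0 0 0 0 0 0 26; 0 0 0 0 0 0 28; 0 0 0 0 0 0 30'; python3 -c "
from h import *
st()
from station import bot
p,d=bot.read_camera('wrist');a=p[110:240,140:370,::-1]; cv2.imwrite('pics/w13.png',p[:,:,::-1])"
```

```text
t 17.05 swing 1.2334 r 199.9 z 234.4 yaw err 0.1 tilt [-0.01  -0.004] Ft 0.1 Fr -0.8 Fz 5.6 w 23.4
t: 17.55
eef_pos: [0.4406, -0.0462, 0.2338]
tool_rot: [0.484, -0.511, 0.491, 0.514]
contact_force: [-1.0, 0.3, -0.0]
gripper_width: 0.353
t 17.55 swing 1.2314 r 200.5 z 233.8 yaw err 0.2 tilt [-0.011 -0.004] Ft -0.3 Fr 1.0 Fz -0.0 w 30.2
```

View pics/w13.png

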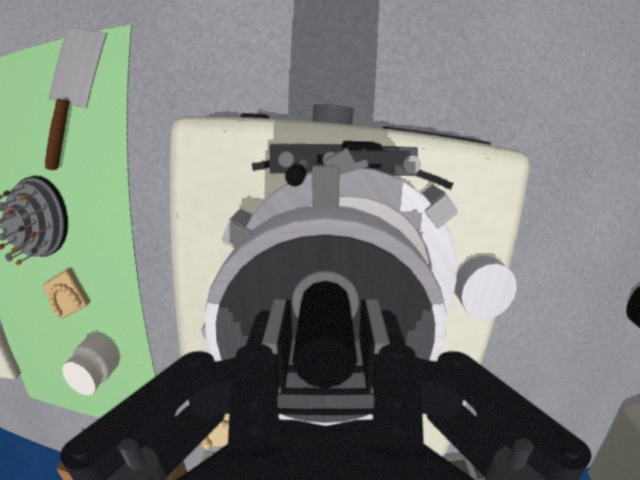

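The pads are off the knob with near-zero force, and the head has stayed over the pot with the tab at (326,185). I'll open further and lift straight away.

```bash
python3 -m jog '0 0 0 0 0 0 40; 0 0 0 0 0 0 50; 0 0 0 0 0 0 50; -15 0 0 0 0 0 50; -25 0 0 0 0 0 50'; python3 -m jog '-30 0 0 0 0 0 50; -35 0 0 0 0 0 50; -35 0 0 0 0 0 50; -30 0 0 0 0 0 50;0 0 0 0 0 0 50'
python3 - <<'E'
from h import *
st()
from station import bot
for n in ('scene','side','wrist'):
    c=bot.calibration(n);p,d=bot.read_camera(n);np.savez(f'pics/{n}14.npz',p=p,d=d,**{k:np.array(v) for k,v in c.items()});cv2.imwrite(f'pics/{n}14.png',p[:,:,::-1])
E
```

```text
t: 18.1
eef_pos: [0.4402, -0.046, 0.2734]
tool_rot: [0.483, -0.51, 0.492, 0.515]
contact_force: [0.7, -0.0, 0.3]
gripper_width: 0.584
t: 18.6
eef_pos: [0.4446, -0.0455, 0.4082]
tool_rot: [-0.486, 0.512, -0.489, -0.512]
contact_force: [-0.4, -0.3, -0.8]
gripper_width: 0.586
t 18.60 swing 1.2292 r 196.6 z 408.2 yaw err 0.3 tilt [-0.002 -0.003] Ft 0.3 Fr 0.4 Fz -0.8 w 50.0
```

View pics/scene14.png

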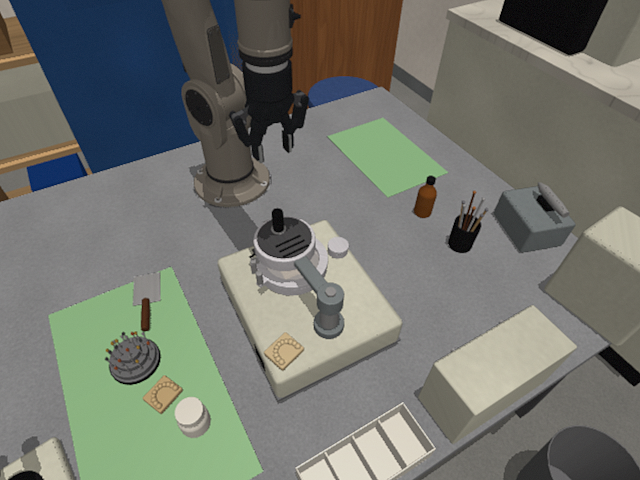

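View pics/wrist14.png

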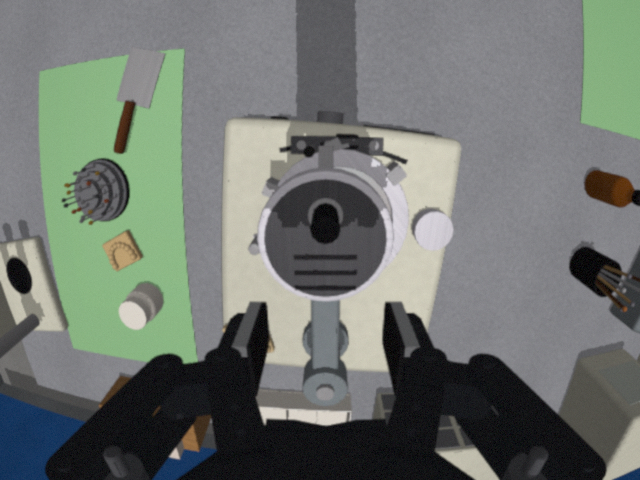

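Run:
```python
from h import *
C=load('pics/wrist14.npz');S=load('pics/scene14.npz');A=load('pics/scene0.npz')
a=C['p'][225:262,235:272,::-1];cv2.imwrite('pics/pegc.png',cv2.resize(a,None,fx=10,fy=10,interpolation=cv2.INTER_CUBIC))
p=plane(*fray(C,253,249),.169);q=p[:2]-[.467,-.029];print(p,np.hypot(*q),np.degrees(np.arctan2(*q[::-1]))+2)
df=cv2.absdiff(S['p'],A['p']).max(2);m=(df>40).astype(np.uint8);m=cv2.morphologyEx(m,cv2.MORPH_OPEN,np.ones((3,3)))
n,l,s,c=cv2.connectedComponentsWithStats(m);print(s[1:][s[1:,4]>15])
```

```text
[ 0.49418144 -0.12141476  0.169     ] 0.09632922280609695 -71.61009965804269
[[ 163    0   54   76 2491]
 [ 472    0   43   36  980]
 [ 212    3   26   58  722]
 [ 245    3   36   16  200]
 [ 289    5   11   23  128]
 [ 248   34   60  127 3587]
 [ 467   34   31   13  194]
 [ 441   44   59   58 1686]
 [ 238   52   16   13  104]
 [ 232   64   20   24  236]
 [ 182   81   21   54  545]
 [ 208   82   13    4   51]
 [ 206   94   30   33  513]
 [ 234  116   13   28  214]
 [ 221  119   11    7   57]
 [ 268  155  192   32 3176]
 [ 190  165   13    9   68]
 [ 261  165    7   18   95]
 [ 205  203    4    4   16]
 [ 211  207   45   43 1057]
 [ 256  208   56   50 1658]
 [ 351  213   60   53 1930]
 [ 311  248    4    6   19]
 [ 254  253   36   35  278]
 [ 335  252   57   63 1452]
 [ 288  258   32   28  379]
 [ 280  267    6    4   19]
 [ 256  276   11   17   82]
 [ 299  292   19   23  249]
 [ 284  296    6    8   42]]
```

View pics/pegc.png

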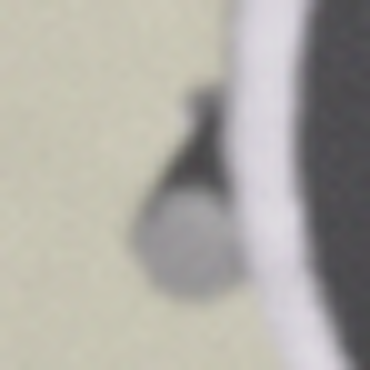

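The peg top, at crop (188,240), i.e. image (254,249), measures 96 mm from the ring's axis at −71.6°, which is home. Only the robot, ring, heater and shadows changed in the scene picture. I'm handing in.

```bash
python3 -c "
from station import bot
bot.hand_in(); print(bot.get_obs()['t'])"
```

```text
the job is handed in; nothing more can be done
the job is handed in; nothing more can be done
```

The clamp ring is home and the heater arm is hooked on its catch; I handed the job in at about 18.7 s on the robot's clock. No verdict was reported.

- **Clamp ring:** I swung the lever clockwise until it met its stop and the force rose to about 14 N sideways. My last picture puts the peg 96 mm from the axis at −71.6°, against about −71° for home.
- **Heater arm:** I drew it round by the grip. The catch's resistance showed from 1.17 rad, and the pawl snapped in at about 1.23 rad. The furthest I went was 1.237 rad, with no sign of touching the end stop.
- **Hooking:** I eased the arm back in 0.5 mm steps until the catch carried it, at 1.234 rad by my measure. On release the grip force was about 0. The arm was still hooked in the pictures taken about a second later, with the gripper 17 cm up.
- **Other objects:** comparing before and after pictures from the scene camera, I found changes only at the robot, ring, heater and their shadows.

**Off plan:**
- When I first closed on the grip, I was about 2 mm off. The arm was pushed against its parked stop with about 21 N sideways and 17 N vertically, and my correction briefly pulled up with 26 N. I relieved both before swinging the arm.
- At the very end of easing back I pressed the grip about 1.7 N towards the catch, then took that off before letting go.

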